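# Show the glued heel to the inspection camera

### The job

Swing the clamp bar of the gluing jig fully aside, lift the heel out of the jig and hold it in the air in front of the tilted inspection camera: tread towards the glass and square to the line of sight, centred on the lens, about 8 cm from the glass, with the heel's straight front edge level, crossways to the camera's lean. Do not touch the camera, leave the other things on the bench where they are, and finish while still holding the heel there motionless; do not put it down.

Things in the scene. Friction and masses are not known exactly. Their poses are not given: they have to be found in the camera images.
- jig: Gluing jig: dark steel slab 190 x 120 x 20 mm fixed to the bench; origin at the centre of its underside, -x end roughly towards the robot. The heel stands on its top, in the middle, between two low stops (8 mm high, 50 mm wide, inner faces at x = -36 and +36 mm); its y sides are free. The clamp's pivot post stands at x = +65 mm, y = 0.
- clamp (a joint): Swing clamp on the jig: flat steel bar 22 mm wide, 68 to 78 mm above the jig's underside, 95 mm long from its pivot, turning level about the post. Radians: 0 = over the heel, pointing to the jig's -x; grows as the free end swings to the jig's -y (counter-clockwise from above); end stop 1.6 = fully aside. Light friction (about 1 N at the knob); stays where left.
- clamp_knob (a point): Middle of the clamp's upright round black knob, 18 mm in diameter, on top of the bar, 85 mm from the pivot axis. It reaches from 80 to 112 mm above the jig's underside; this point is at 96 mm.
- heel: The heel to show, the only one in the jig: brown stacked board, black rubber tread below, D-shaped from above, 60 (x) x 52 (y) x 45 mm tall, 0.12 kg. Origin: centre of the tread (underside); z up. Straight front edge at x = -30 mm along y; flat sides at y = +-26 mm from x = -30 to +4; round back at x = +30. It starts tread down on the jig, its x within a few degrees of the jig's x.
- lens (a point): Centre of the glass of the inspection camera (the lens, 38 mm glass in a white ring of 62 mm). z points straight out of the lens along its line of sight, up and leaning roughly towards the robot by 0.3 to 0.5 rad; y is level; x runs crosswise to both. About 0.15 m above the bench.
- camera: Stand of the inspection camera, fixed to the bench: round foot 110 mm across and a fork 110 mm tall, both centred 40 mm to +x of this origin (at bench height), holding the grey camera barrel (68 mm diameter), which keeps its tilt.
- spare_heel: Bystander: lower loose D-shaped heel on the bench, 56 x 48 x 20 mm, origin at centre of underside.
- tin: Bystander: flat round steel polish tin, 76 mm diameter, 26 mm tall, origin at centre of underside.
- spool: Bystander: black thread spool standing up, 60 mm foot, 90 mm tall, origin at centre of underside.
- glue: Bystander: amber glue bottle, 60 mm diameter, 140 mm tall, origin at centre of underside.
- hammer: Bystander: hammer lying on the bench at the left, origin under its middle.
- brush: Bystander: brush lying on the bench at the right, origin under its middle.
- nail_cup: Bystander: empty steel nail cup, 70 mm wide, 60 mm tall, origin at centre of underside.
Not all that is in view belongs to the job. Of the things shaped like the heel, the brown one is meant.

How it is judged:
On the way, in this order (a step that is already met when the one before it is completed fails the run):
1. the clamp bar is swung aside while the heel still stands in the jig (value of joint clamp above 1.3 rad and z of heel in the frame of jig below 0.03 m), for 0.2 s.
2. the heel is lifted clear of the jig in the gripper (z of heel in the frame of jig above 0.06 m and contact force between heel and the fingers above 0.5 N), for 0.2 s.
At the end, for the whole second after the job is handed in: The gripper alone holds the heel, still; tread centre within 15 mm either way of the line of sight and 60 to 100 mm from the glass; tread square to the lens and front edge level along the lens's y within 0.17 rad (either way round); the clamp beyond 1.3 rad (z of heel in the frame of lens between 0.06 and 0.1 m and x of heel in the frame of lens between -0.015 and 0.015 m and y of heel in the frame of lens between -0.015 and 0.015 m and angle between the z axis of heel and the z axis of lens, either way round below 0.17 rad and angle between heel's own z axis and vertical below 1 rad and angle between the y axis of heel and the y axis of lens, either way round below 0.17 rad and contact force between heel and the fingers above 0.5 N and linear speed of heel below 0.02 m/s and angular speed of heel below 0.2 rad/s and contact force between heel and jig below 0.1 N and contact force between heel and camera below 0.1 N and value of joint clamp above 1.3 rad); the arm keeps its last pose, push and grip.
It fails at once if the camera is touched by the robot or the heel (contact force between any of the arm, the fingers, heel and camera above 1 N).
It fails at once if a bystander is pushed more than 30 mm (distance of any of spare_heel, tin, spool, glue, hammer, brush, nail_cup from where it was at the start of the episode above 0.03 m).
It also fails if it takes over 58 s, if anything falls off the work surface, if the arm or the gripper's body presses on something with over 40 N, if the wrist force passes 120 N, or if a joint passes its speed limit or range.

### The arm

A 6-joint arm with a two-finger parallel gripper is mounted at the origin on the work surface. World frame = base frame: x ahead of the robot, y to its left, z up, the work surface at z = 0. Lengths are in m, angles in rad, forces in N, time in s.
With the tool pointing down it reaches from about 0.3 to 0.775 m from the base axis. Payload 14.6 kg.
Tool frame: the origin (TCP) lies midway between the tips of the shut fingers; the grasp point (between the pads) lies 19 mm behind it (ctrl.pinch_z is the distance from the TCP to the grasp point, in m); z points along the fingers, y is the line along which they close (so a half turn about z gives the same grasp; the last joint's range is limited). The gripper opens to 94 mm and grips with 3 to 60 N. Pads are 16 mm wide; open, the fingers measure 119 mm over their backs; the gripper's body (75 mm by 177 mm) begins 78 mm behind the grasp point.
Start: joints at [-1.365, 0.3, 1.521, -0, 1.321, -0.067], TCP at [0.148, -0.53, 0.205] pointing down, gripper open.
Joint ranges: [-3.03, 3.03], [-0.79, 2.21], [0.23, 2.52], [-1.04, 4.18], [0, 3.07], [-2.55, 2.55]. Speed limits (rad/s): [2.22, 2.22, 2.57, 3.14, 3.14, 3.14].

### API

Orientations are given as [roll, pitch, yaw] about the fixed x, y, z axes, in that order (R = Rz(yaw) Ry(pitch) Rx(roll)).
In Python, from station import ctrl gives the robot as it stands.
- The arm moves only by the tool jog_arm, never from a script. Its argument "motion" is a list of rows, each a list of 7 numbers: the shift along the tool's x, y, z in m, then the turn, a rotation vector about the tool's x, y, z in rad, then the opening, from -1 (shut) to 1 (fully open). In form: [[tx, ty, tz, rx, ry, rz, gripper], ...]. A call has 1 to 5 rows; each row shifts and turns the commanded pose from where the row before left it, along the tool's axes as they then stand; what a row does not reach is not made up. A row lasts 1/10 s, in which the tool goes at most 50 mm and 8.59 degrees, less where a joint would pass 70% of its speed; a pose out of reach is approached as far as the arm can. A call is refused whole if a number of a shift passes 0.05 or a number of a turn 0.15, either way. A call with a gripper value outside its range is refused whole. The fingers move at their own pace and stop on an object; "squeeze" is the grip in N (left out, the last holds). Time passes only in rows, so rows that do not move let the fingers close. It gives the time, the measured TCP pose, the force, the opening and the grip force at its end, in the units of the state.
- ctrl.get_obs(): the state, without advancing time (a new reading comes with each control period).
- ctrl.camera(name): name is "scene" or "side" or "wrist"; returns the picture (400x640x3 uint8, red, green, blue); there is no depth.
- ctrl.camera_model(name): a dict with "intrinsics" (3x3 intrinsics, pixels), "rvec" (rotation vector, rad) and "tvec" (3), from world to camera coordinates, as OpenCV has them. Camera axes: x right, y down, z forward; pixel columns grow to the right and rows downward; lengths in m; the calibration is good to about 2 mm. A picture is of the moment at which its call begins: read the wrist's pose just before it. camera_model takes no time and is no camera call; for the wrist camera it gives the pose at the moment of the call.
- ctrl.hand_in(): hands the job in; it is judged then, once.
The state is a dict: "time_s": time; "qpos": joint angles; "joint_vel": joint speeds; "tau": joint torques, N m; "ee_pos": TCP position; "eef_rot": TCP orientation; "force": force on the tool from outside, world axes, zero at the start; "moment": the same for the moment, N m; "grip_width": finger opening in m; "grip_force": force on a finger pad.
Only numpy, scipy, OpenCV 4.12 (cv2) and the standard library are available. Lean on these libraries where they do the work, as an engineer would, in place of code of your own. Each camera call takes 0.05 s, during which the arm holds its last target. There are 200 camera calls.

## Working session

There is one attempt and no reset: what is moved stays moved. The work goes in short steps, Python scripts to look and compute and a tool call to move; the robot and the scene stay as the last step left them, time stands still between calls to the robot, and variables do not carry over. Pictures are saved under pics/ and viewed, at most 10 in all, crops included, and the job is handed in when it is done.

Besides the shell and the picture viewer there is one more tool, called by a JSON object that holds its "method" and its "body". jog_arm: Moves the arm, as the interface text tells. Its arguments: {"type":"object","properties":{"motion":{"type":"array"},"squeeze":{"type":"number"}},"required":["motion"]}

```bash
mkdir -p pics; ls
python3 - <<'E'
from station import ctrl
import cv2,numpy as np
for n in("scene","side"):
    im=ctrl.camera(n); cv2.imwrite(f"pics/{n}0.png",im[:,:,::-1]); m=ctrl.camera_model(n); R=cv2.Rodrigues(np.array(m["rvec"]))[0]
    print(n,m["intrinsics"],(-R.T@np.array(m["tvec"]).ravel()).round(3),R[2].round(3))
o=ctrl.get_obs();print(o, ctrl.pinch_z)
E
```

```text
pics
scene [[509.18268648   0.         316.81867977]
 [  0.         509.18268648 205.14231932]
 [  0.           0.           1.        ]] [1.704 0.255 0.895] [-0.816 -0.189 -0.546]
side [[508.93264906   0.         320.02209307]
 [  0.         508.93264906 197.32906361]
 [  0.           0.           1.        ]] [ 0.273 -1.166  1.368] [ 0.151  0.666 -0.731]
{'time_s': 0.1, 'qpos': array([-1.36458142e+00,  3.00441654e-01,  1.52149241e+00, -4.63186816e-06,
        1.32073119e+00, -6.65858466e-02]), 'joint_vel': array([-0.00258369, -0.00226126, -0.00087545, -0.00010171,  0.00056513,
        0.00137989]), 'tau': array([ 7.33585966e-04, -5.32646549e+01, -3.53287375e+01,  7.09185563e-02,
        2.34439335e-02, -2.92023412e-05]), 'ee_pos': array([ 0.14814182, -0.5294306 ,  0.20494   ]), 'eef_rot': array([-3.14052213e+00, -6.68909305e-05,  2.72801861e-01]), 'force': array([-0.30375638,  0.36968454,  0.20254752]), 'moment': array([-0.08419946,  0.0093943 , -0.01174507]), 'grip_force': 0.0, 'grip_width': 0.09405614298853736} 0.0188
```

View pics/scene0.png

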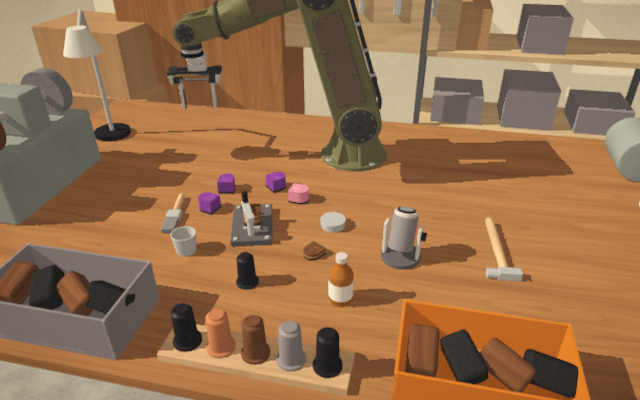

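View pics/side0.png

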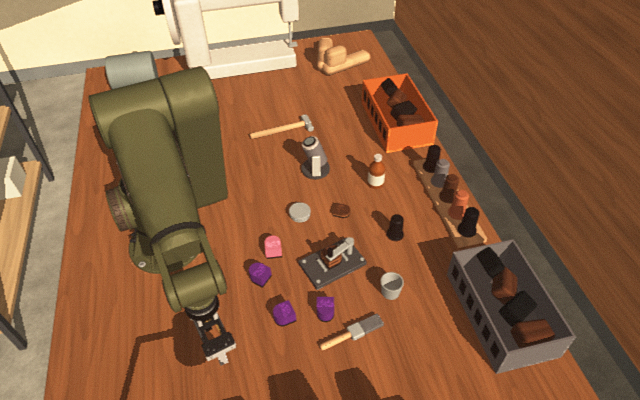

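Both views show the jig at scene (252,222) / side (332,262), with the brown heel under the bar. The inspection camera is at scene (403,235) / side (313,155). Heel-like candidates:
- Brown heel in the jig: scene (257,213), the one described.
- Spare brown heel on the bench: scene (315,250).
- Purple blocks: scene (227,184), (209,202) and (276,181).
- Pink block: scene (299,194).
- Blocks in the bins.

I'm choosing the one in the jig and will check it in a close crop.

Run:
```python
import cv2,numpy as np
s=cv2.imread("pics/scene0.png");d=cv2.imread("pics/side0.png")
def c(im,x,y,w=80,h=60): return cv2.resize(im[y:y+h,x:x+w],(400,300),interpolation=cv2.INTER_CUBIC)
cv2.imwrite("pics/crop.png",np.vstack([np.hstack([c(s,212,186),c(s,365,202,)]),np.hstack([c(d,293,230),c(d,275,125)])]))
```

```text
(no output)
```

View pics/crop.png

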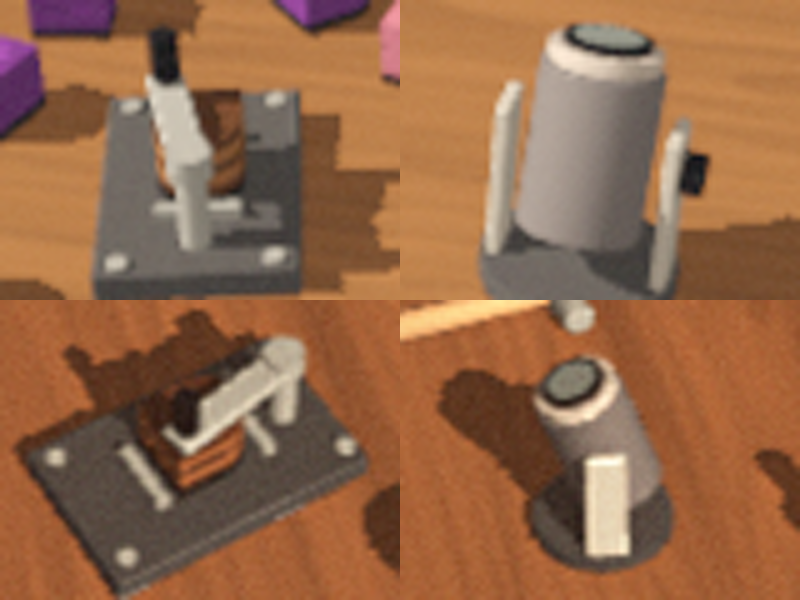

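The crop confirms it: the brown stacked heel is under the bar, with its knob near scene (245,197) / side (330,252). The lens is at scene (407,210) / side (310,141). Next I'll cast rays.

```bash
cat > h.py <<'E'
from station import ctrl
import cv2,numpy as np
from scipy.spatial.transform import Rotation as Rn
def ray(n,p,m=None):
    m=m or ctrl.camera_model(n); R=cv2.Rodrigues(np.array(m["rvec"]))[0]
    u=cv2.undistortPoints(np.array([[p]],float),np.array(m["intrinsics"]),None).ravel()
    d=R.T@np.r_[u,1]; return -R.T@np.array(m["tvec"]).ravel(), d/np.linalg.norm(d)
def plane(n,p,z,m=None):
    c,d=ray(n,p,m); return c+d*(z-c[2])/d[2]
def tri(rays):
    A=sum(np.eye(3)-np.outer(d,d) for c,d in rays); b=sum((np.eye(3)-np.outer(d,d))@c for c,d in rays)
    x=np.linalg.solve(A,b); return x,[round(float(np.linalg.norm(np.cross(d,x-c))),4) for c,d in rays]
E
python3 - <<'E'
from h import *
np.set_printoptions(precision=4,suppress=True)
for p in[(238.2,206.8),(267.2,205.8),(235.4,238.4),(266.6,237)]: print("sc",plane("scene",p,.022))
for p in[(303.8,261.4),(318.4,281.4),(362,259.2)]: print("sd",plane("side",p,.022))
print("knob",tri([ray("scene",(244.6,197)),ray("side",(330.2,252.4))]))
print("lens",tri([ray("scene",(406.8,209.7)),ray("side",(309.6,141))]))
print("forkbase",plane("scene",(464.,251),.012) if 0 else [plane("scene",(365+x/5,202+y/5),.012) for x,y in((95,248),(262,287))],"forktop",[plane("scene",(365+x/5,202+y/5),.11) for x,y in((112,85),(283,122))])
c1,a=ray("scene",(406.8,209.7));_,b=ray("scene",(365+178/5,202+225/5));n1=np.cross(a,b)
c2,a=ray("side",(309.6,141));_,b=ray("side",(309.6+4,141+9));n2=np.cross(a,b)
v=np.cross(n1,n2);v/=np.linalg.norm(v);v*=np.sign(v[2]);print("axis",v,np.arccos(v[2]),np.arctan2(v[1],v[0]))
print("tin",plane("scene",(333,220),.026),plane("side",(300,211),.026),"spare",plane("scene",(315,250),.01),"bottle",plane("scene",(340,298),0.01),"spool",plane("scene",(247,282),0),"cup",plane("side",(391,294),0),"purp",plane("scene",(299,196),.02),plane("scene",(276,183),.02),plane("scene",(209,203),.02),plane("scene",(227,184),.02))
E
```

```text
sc [ 0.4586 -0.2869  0.022 ]
sc [ 0.4341 -0.1997  0.022 ]
sc [ 0.6166 -0.2374  0.022 ]
sc [ 0.5914 -0.1521  0.022 ]
sd [ 0.4335 -0.2031  0.022 ]
sd [ 0.4614 -0.2893  0.022 ]
sd [ 0.6186 -0.241   0.022 ]
knob (array([ 0.5111, -0.2415,  0.0958]), [0.0011, 0.0011])
lens (array([0.5554, 0.2326, 0.1455]), [0.0008, 0.0008])
forkbase [array([0.5748, 0.1835, 0.012 ]), array([0.5898, 0.2762, 0.012 ])] forktop [array([0.5566, 0.1844, 0.11  ]), array([0.5721, 0.2764, 0.11  ])]
axis [-0.2859  0.0503  0.9569] 0.2945273103825055 2.9675101828028265
tin [0.4731 0.0186 0.026 ] [0.4668 0.0097 0.026 ] spare [ 0.6059 -0.0063  0.01  ] bottle [0.7805 0.0976 0.01  ] spool [ 0.7629 -0.1531 -0.    ] cup [ 0.673  -0.3758  0.    ] purp [ 0.354  -0.1173  0.02  ] [ 0.2899 -0.214   0.02  ] [ 0.4543 -0.3868  0.02  ] [ 0.3307 -0.374   0.02  ]
```

Geometry checks out against the given sizes:
- **Jig:** centre (0.525,-0.219), yaw 0.303.
- **Knob:** height 0.096 as specified, so the clamp is at about 0.2 rad.
- **Lens:** (0.555,0.233,0.146), with lens y yawed about -0.16.

I'm moving above the knob with tool x along the bar (yaw about 0.5).

{"method": "jog_arm", "body": {"motion": [[0.0285, -0.012, 0, 0, 0, 0, 0], [0.0285, -0.012, 0, 0, 0, 0, 0], [0.0285, -0.012, 0, 0, 0, 0, 0], [0.0285, -0.012, 0, 0, 0, 0, 0], [0.0285, -0.012, 0, 0, 0, 0, 0]]}}

```text
time_s: 0.6
ee_pos: [0.27, -0.4325, 0.2052]
eef_rot: [-3.141, 0.0, 0.273]
force: [-0.2, 0.1, 0.3]
grip_width: 0.0577
grip_force: 0.0
```

{"method": "jog_arm", "body": {"motion": [[0.0285, -0.012, 0, 0, 0, 0, 0], [0.0285, -0.012, 0, 0, 0, 0, 0], [0.0285, -0.012, 0, 0, 0, 0, 0], [0.0285, -0.012, 0, 0, 0, 0, 0], [0.0285, -0.012, 0, 0, 0, 0, 0]]}}

```text
time_s: 1.1
ee_pos: [0.3911, -0.3363, 0.2052]
eef_rot: [-3.141, 0.0, 0.273]
force: [-0.5, 0.3, 0.2]
grip_width: 0.047
grip_force: 0.0
```

{"method": "jog_arm", "body": {"motion": [[0.0285, -0.012, 0, 0, 0, 0, 0], [0.0285, -0.012, 0, 0, 0, 0, 0], [0.0285, -0.012, 0, 0, 0, 0, 0], [0.0285, -0.012, 0, 0, 0, 0, 0], [0.0285, -0.012, 0, 0, 0, 0, 0]]}}

```text
time_s: 1.6
ee_pos: [0.5122, -0.2401, 0.2051]
eef_rot: [-3.141, 0.0, 0.273]
force: [0.0, -0.3, -1.4]
grip_width: 0.0472
grip_force: 0.0
```

{"method": "jog_arm", "body": {"motion": [[0, 0, 0, 0, 0, -0.11, 0], [0, 0, 0, 0, 0, -0.12, 0], [0, 0, 0, 0, 0, 0, 0], [0, 0, 0, 0, 0, 0, 0]]}}

```text
time_s: 2.0
ee_pos: [0.5112, -0.2411, 0.2052]
eef_rot: [-3.141, 0.0, 0.499]
force: [-0.3, -0.5, 0.5]
grip_width: 0.0473
grip_force: 0.0
```

Run:
```python
from h import *
m=ctrl.camera_model("wrist");o=ctrl.get_obs();im=ctrl.camera("wrist"); cv2.imwrite("pics/w1.png",im[:,:,::-1]);np.save("w1.npy",m,allow_pickle=True)
print(o["ee_pos"],o["eef_rot"],o["time_s"],[np.round(v,3) for v in ray("wrist",(320,200),m)])
```

```text
[ 0.5112349  -0.24114917  0.20523214] [-3.14119821e+00  2.29056639e-04  4.99155800e-01] 2.0 [array([ 0.569, -0.21 ,  0.384]), array([-0.211, -0.111, -0.971])]
```

View pics/w1.png

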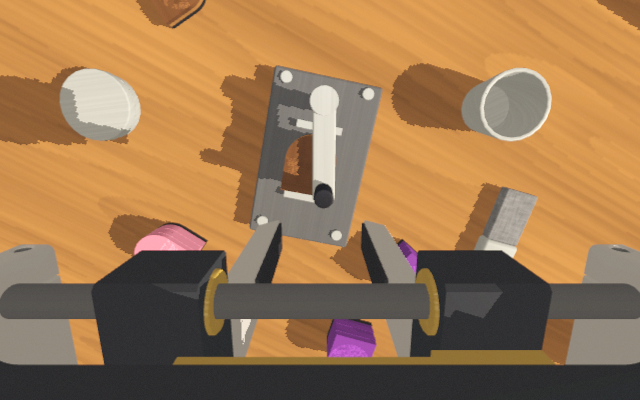

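The wrist view shows the knob top at (324,190), the pivot cap at (324,99) and the bar running straight up the image, so the yaw is right.

Run:
```python
from h import *
m=np.load("w1.npy",allow_pickle=True).item()
print(plane("wrist",(324,190),.112,m),plane("wrist",(324,99),.082,m))
for p in[(287,76),(368,94),(262,221),(336,236)]:print(plane("wrist",p,.022,m))
```

```text
[ 0.51905586 -0.24013864  0.112     ] [ 0.58766298 -0.20287718  0.082     ]
[ 0.59314905 -0.15528545  0.022     ]
[ 0.61878521 -0.24082919  0.022     ]
[ 0.4343873  -0.20344586  0.022     ]
[ 0.45997696 -0.28980553  0.022     ]
```

{"method": "jog_arm", "body": {"motion": [[0, 0.003, 0.03, 0, 0, 0, 0], [0, 0, 0.03, 0, 0, 0, 0], [0, 0, 0.03, 0, 0, 0, 0], [0, 0, 0.028, 0, 0, 0, 0], [0, 0, 0, 0, 0, 0, 0]]}}

```text
time_s: 2.55
ee_pos: [0.5111, -0.243, 0.0842]
eef_rot: [-3.137, 0.003, 0.5]
force: [-0.8, 0.2, 0.1]
grip_width: 0.0471
grip_force: 0.0
```

{"method": "jog_arm", "body": {"motion": [[0, 0, 0, 0, 0, 0, -1], [0, 0, 0, 0, 0, 0, -1], [0, 0, 0, 0, 0, 0, -1], [0, 0, 0, 0, 0, 0, -1], [0, 0, 0, 0, 0, 0, -1]], "squeeze": 8}}

```text
time_s: 3.05
ee_pos: [0.5131, -0.244, 0.0883]
eef_rot: [3.14, -0.001, 0.503]
force: [-0.3, 0.9, 5.6]
grip_width: 0.0175
grip_force: 8.0
```

Knob gripped (18 mm wide as specified). Now swinging it along the arc.

{"method": "jog_arm", "body": {"motion": [[0.0004, 0.0085, 0, 0, 0, -0.1, -1], [0.0004, 0.0085, 0, 0, 0, -0.1, -1], [0.0004, 0.0085, 0, 0, 0, -0.1, -1], [0.0004, 0.0085, 0, 0, 0, -0.1, -1]]}}

```text
time_s: 3.45
ee_pos: [0.5354, -0.2698, 0.0884]
eef_rot: [3.14, -0.001, 0.907]
force: [1.8, 4.2, 5.0]
grip_width: 0.0179
grip_force: 8.0
```

{"method": "jog_arm", "body": {"motion": [[0.0004, 0.0085, 0, 0, 0, -0.1, -1], [0.0004, 0.0085, 0, 0, 0, -0.1, -1], [0.0004, 0.0085, 0, 0, 0, -0.1, -1], [0.0004, 0.0085, 0, 0, 0, -0.1, -1], [0, 0, 0, 0, 0, 0, -1]]}}

```text
time_s: 3.95
ee_pos: [0.566, -0.2848, 0.0883]
eef_rot: [3.14, -0.001, 1.307]
force: [1.4, 3.8, 7.3]
grip_width: 0.018
grip_force: 8.0
```

{"method": "jog_arm", "body": {"motion": [[0.0004, 0.0085, 0, 0, 0, -0.1, -1], [0.0004, 0.0085, 0, 0, 0, -0.1, -1], [0.0004, 0.0085, 0, 0, 0, -0.1, -1], [0.0004, 0.0085, 0, 0, 0, -0.1, -1], [0.0004, 0.0085, 0, 0, 0, -0.1, -1]]}}

```text
time_s: 4.45
ee_pos: [0.6074, -0.2849, 0.0883]
eef_rot: [3.141, -0.001, 1.807]
force: [-3.0, 8.4, 7.7]
grip_width: 0.018
grip_force: 8.0
```

{"method": "jog_arm", "body": {"motion": [[0, 0.004, 0, 0, 0, -0.05, -1], [0, 0, 0, 0, 0, 0, -1], [0, 0, 0, 0, 0, 0, 0], [0, 0, 0, 0, 0, 0, 0], [0, 0, 0, 0, 0, 0, 0]]}}

```text
time_s: 4.95
ee_pos: [0.6106, -0.2851, 0.0873]
eef_rot: [-3.141, -0.0, 1.853]
force: [0.1, -0.7, -0.7]
grip_width: 0.0385
grip_force: 0.0
```

{"method": "jog_arm", "body": {"motion": [[0, 0, -0.02, 0, 0, 0, 0.3], [0, 0, -0.03, 0, 0, 0, 0.3], [0, 0, -0.03, 0, 0, 0, 0.3], [0, 0, -0.03, 0, 0, 0, 1], [0, 0, 0, 0, 0, 0, 1]]}}

```text
time_s: 5.45
ee_pos: [0.6119, -0.2858, 0.2022]
eef_rot: [3.137, 0.005, 1.852]
force: [0.0, -0.6, -0.3]
grip_width: 0.0739
grip_force: 0.0
```

{"method": "jog_arm", "body": {"motion": [[0.0167, -0.0146, 0, 0, 0, 0, 1], [0.0167, -0.0146, 0, 0, 0, 0, 1], [0.0167, -0.0146, 0, 0, 0, 0, 1], [0.0167, -0.0146, 0, 0, 0, 0, 1], [0.0167, -0.0146, 0, 0, 0, 0, 1]]}}

```text
time_s: 5.95
ee_pos: [0.5163, -0.2246, 0.1965]
eef_rot: [-3.141, -0.001, 1.852]
force: [1.4, -0.2, -0.3]
grip_width: 0.0936
grip_force: 0.0
```

{"method": "jog_arm", "body": {"motion": [[0, 0, 0, 0, 0, 0.14, 1], [0, 0, 0, 0, 0, 0.14, 1], [0, 0, 0, 0, 0, 0.14, 1], [0, 0, 0, 0, 0, 0.14, 1], [0, 0, 0, 0, 0, 0.14, 1]]}}

```text
time_s: 6.45
ee_pos: [0.5171, -0.2251, 0.1966]
eef_rot: [-3.141, 0.0, 1.147]
force: [0.6, -0.2, 0.7]
grip_width: 0.0941
grip_force: 0.0
```

{"method": "jog_arm", "body": {"motion": [[0, 0, 0, 0, 0, 0.14, 1], [0, 0, 0, 0, 0, 0.14, 1], [0, 0, 0, 0, 0, 0.14, 1], [0, 0, 0, 0, 0, 0.14, 1], [0, 0, 0, 0, 0, 0.14, 1]]}}

```text
time_s: 6.95
ee_pos: [0.5171, -0.2251, 0.1966]
eef_rot: [-3.141, 0.001, 0.447]
force: [-0.6, 0.5, 0.7]
grip_width: 0.0941
grip_force: 0.0
```

{"method": "jog_arm", "body": {"motion": [[0, 0, 0, 0, 0, 0.14, 1], [0, 0, 0, 0, 0, 0, 1], [0, 0, 0, 0, 0, 0, 1]]}}

```text
time_s: 7.25
ee_pos: [0.5172, -0.2251, 0.1969]
eef_rot: [-3.141, 0.001, 0.317]
force: [-0.5, 0.3, -0.4]
grip_width: 0.0944
grip_force: 0.0
```

Run:
```python
from h import *
m=ctrl.camera_model("wrist");o=ctrl.get_obs();im=ctrl.camera("wrist"); cv2.imwrite("pics/w2.png",im[:,:,::-1]);np.save("w2.npy",m,allow_pickle=True)
print(o["ee_pos"],o["eef_rot"],o["time_s"],o["grip_width"])
```

```text
[ 0.51719957 -0.22506378  0.19692652] [-3.14107857e+00  5.21582766e-04  3.16826919e-01] 7.25 0.0944036886122925
```

View pics/w2.png

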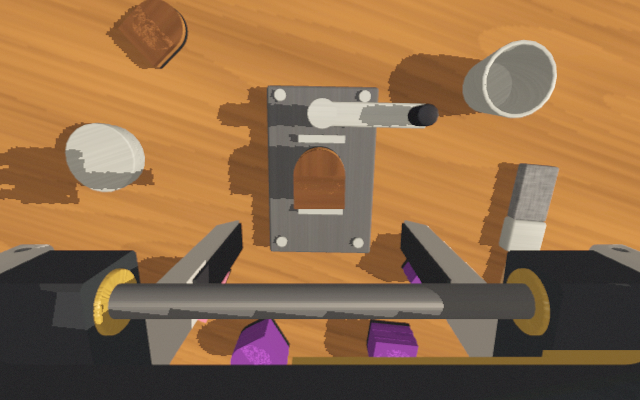

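The clamp is fully aside. The heel's top shows sides at columns 293 and 345, its front edge at row 210 and its back at row 147.

Run:
```python
from h import *
m=np.load("w2.npy",allow_pickle=True).item()
P={p:plane("wrist",p,.065,m)[:2] for p in[(293,209),(345,209),(293,175),(345,175),(319,147)]}
for p in P:print(p,P[p])
f=np.array(P[345,209])-P[293,209];print(np.hypot(*f),"yaw",np.arctan2(f[0],-f[1]))
s=P[293,175]-P[293,209];print("yaw side",np.arctan2(s[1],s[0]))
mid=(P[293,209]+P[345,209])/2;print("len",np.hypot(*(P[319,147]-mid)),"centre",(mid+P[319,147])/2)
im=cv2.imread("pics/w2.png");hsv=cv2.cvtColor(im,cv2.COLOR_BGR2HSV);k=cv2.inRange(hsv,(3,90,40),(18,255,170))[140:215,280:360]
cs=max(cv2.findContours(k,0,1)[0],key=cv2.contourArea);print(cv2.boundingRect(cs),cv2.minAreaRect(cs))
```

```text
(293, 209) [ 0.48904089 -0.20480986]
(345, 209) [ 0.50539172 -0.25473861]
(293, 175) [ 0.52226675 -0.19466445]
(345, 175) [ 0.53821598 -0.24336225]
(319, 147) [ 0.55624036 -0.2105413 ]
0.05253788905580553 yaw 0.31647628482475026
yaw side 0.29635483312584415
len 0.06207853784251454 centre [ 0.52672833 -0.22015777]
(13, 7, 53, 62) ((39.0, 37.5), (61.0, 52.0), 90.0)
```

{"method": "jog_arm", "body": {"motion": [[0, -0.002, 0.035, 0, 0, 0, 1], [0, 0, 0.035, 0, 0, 0, 1], [0, 0, 0.035, 0, 0, 0, 1], [0, 0, 0.035, 0, 0, 0, 1], [0, 0, 0.025, 0, 0, 0, 1]]}}

```text
time_s: 7.8
ee_pos: [0.5159, -0.2227, 0.0301]
eef_rot: [-3.14, 0.001, 0.316]
force: [-0.4, -0.5, 0.0]
grip_width: 0.0938
grip_force: 0.0
```

{"method": "jog_arm", "body": {"motion": [[0, 0, 0, 0, 0, 0, 1], [0, 0, 0, 0, 0, 0, -1], [0, 0, 0, 0, 0, 0, -1], [0, 0, 0, 0, 0, 0, -1], [0, 0, 0, 0, 0, 0, -1]], "squeeze": 25}}

```text
time_s: 8.3
ee_pos: [0.5172, -0.2234, 0.0335]
eef_rot: [3.14, -0.001, 0.313]
force: [0.3, 0.0, 0.2]
grip_width: 0.0652
grip_force: 0.0
```

{"method": "jog_arm", "body": {"motion": [[0, 0, 0, 0, 0, 0, -1], [0, 0, 0, 0, 0, 0, -1]]}}

```text
time_s: 8.5
ee_pos: [0.5169, -0.2232, 0.0328]
eef_rot: [3.141, -0.0, 0.313]
force: [-0.9, 1.7, 2.7]
grip_width: 0.052
grip_force: 25.0
```

{"method": "jog_arm", "body": {"motion": [[0, 0, -0.02, 0, 0, 0, -1], [0, 0, -0.04, 0, 0, 0, -1], [0, 0, -0.04, 0, 0, 0, -1], [0, 0, -0.04, 0, 0, 0, -1], [0, 0, -0.04, 0, 0, 0, -1]]}}

```text
time_s: 9.0
ee_pos: [0.5164, -0.223, 0.214]
eef_rot: [-3.141, 0.0, 0.313]
force: [-0.0, 0.4, -1.7]
grip_width: 0.0522
grip_force: 25.0
```

{"method": "jog_arm", "body": {"motion": [[0, 0, -0.04, 0, 0, 0, -1], [0, 0, -0.04, 0, 0, 0, -1], [0, 0, -0.02, 0, 0, 0, -1], [0, 0, 0, 0, 0, 0, -1]]}}

```text
time_s: 9.4
ee_pos: [0.5173, -0.2234, 0.3151]
eef_rot: [3.138, -0.003, 0.313]
force: [0.0, -0.4, -2.2]
grip_width: 0.0522
grip_force: 25.0
```

{"method": "jog_arm", "body": {"motion": [[0.0064, -0.033, 0, 0, 0, 0, -1], [0.0064, -0.033, 0, 0, 0, 0, -1], [0.0064, -0.033, 0, 0, 0, 0, -1], [0.0064, -0.033, 0, 0, 0, 0, -1], [0.0064, -0.033, 0, 0, 0, 0, -1]]}}

```text
time_s: 9.9
ee_pos: [0.4957, -0.055, 0.3105]
eef_rot: [-3.14, 0.002, 0.313]
force: [0.1, -0.3, -1.4]
grip_width: 0.0521
grip_force: 25.0
```

{"method": "jog_arm", "body": {"motion": [[0.0064, -0.033, 0, 0, 0, 0, -1], [0.0064, -0.033, 0, 0, 0, 0, -1], [0.0064, -0.033, 0, 0, 0, 0, -1], [0.0064, -0.033, 0, 0, 0, 0, -1], [0.0064, -0.033, 0, 0, 0, 0, -1]]}}

```text
time_s: 10.4
ee_pos: [0.4753, 0.1118, 0.3106]
eef_rot: [-3.141, 0.002, 0.313]
force: [0.8, 0.2, -1.1]
grip_width: 0.0517
grip_force: 25.0
```

{"method": "jog_arm", "body": {"motion": [[0.0064, -0.033, 0, 0, 0, 0, -1], [0.0064, -0.033, 0, 0, 0, 0, -1], [0.0064, -0.033, 0, 0, 0, 0, -1], [0.0064, -0.033, 0, 0, 0, 0, -1]]}}

```text
time_s: 10.8
ee_pos: [0.4591, 0.2452, 0.3105]
eef_rot: [3.141, 0.003, 0.313]
force: [0.4, 0.1, -2.4]
grip_width: 0.0521
grip_force: 25.0
```

{"method": "jog_arm", "body": {"motion": [[0, 0, 0, 0, 0, 0.118, -1], [0, 0, 0, 0, 0, 0.118, -1], [0, 0, 0, 0, 0, 0.118, -1], [0, 0, 0, 0, 0, 0.118, -1], [0, 0, 0, 0, 0, 0, -1]]}}

```text
time_s: 11.3
ee_pos: [0.4595, 0.2438, 0.3106]
eef_rot: [3.14, 0.002, -0.161]
force: [-0.1, -0.4, -0.8]
grip_width: 0.0518
grip_force: 25.0
```

```bash
sleep 1
python3 - <<'E'
from h import *
m=ctrl.camera_model("wrist");o=ctrl.get_obs();im=ctrl.camera("wrist"); cv2.imwrite("pics/w3.png",im[:,:,::-1]);np.save("w3.npy",m,allow_pickle=True)
print(o["ee_pos"],o["eef_rot"],o["time_s"],o["grip_width"],o["qpos"].round(2))
E
```

```text
[0.45952528 0.24384999 0.31061727] [ 3.14016103e+00  2.16441111e-03 -1.61031918e-01] 11.3 0.051828795898909596 [ 0.42  0.18  1.43 -0.    1.54  2.15]
```

View pics/w3.png

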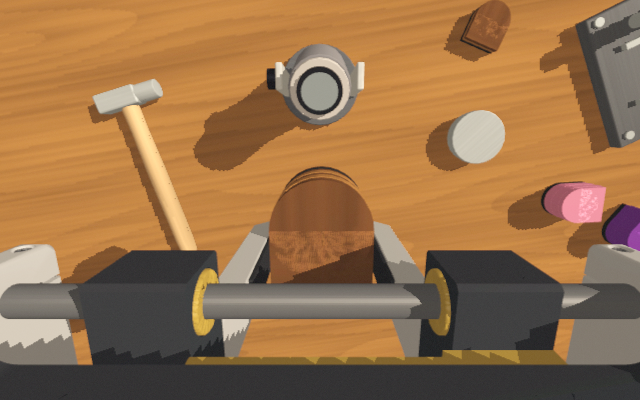

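The lens glass is at (320,90), the fork arms are level at (272,77) and (361,75), and the heel is held squarely. Refining the lens position and tilt.

Run:
```python
from h import *
np.set_printoptions(precision=4,suppress=True)
m=np.load("w3.npy",allow_pickle=True).item()
im=cv2.imread("pics/w3.png");g=cv2.cvtColor(im,cv2.COLOR_BGR2GRAY)
k=(g<75).astype(np.uint8)*255; roi=np.zeros_like(k);cv2.circle(roi,(320,90),30,255,-1);k&=roi
c=max(cv2.findContours(k,0,1)[0],key=cv2.contourArea);e=cv2.fitEllipse(c);print("black rim",e)
L=tri([ray("scene",(406.8,209.7)),ray("side",(309.6,141)),ray("wrist",e[0],m)]);print("lens",L)
K=tri([ray("scene",(423.6,236.4)),ray("wrist",(271,77),m)]);print("knob",K)
d=L[0]-K[0]; 
for yaw in(-.12,-.16,-.2):
    b=np.array([-np.cos(yaw),-np.sin(yaw),0]);print(yaw,"along lean",d@b,"up",d[2],"tilt",np.arctan2(d@b,d[2]),"side",d@[-np.sin(yaw),np.cos(yaw),0])
# fork arms top in wrist
a=plane("wrist",(276,76),.11,m);b=plane("wrist",(361,75),.11,m);print("fork",a,b,"yaw",np.arctan2(-(a-b)[0],(a-b)[1]))
s=cv2.imread("pics/scene0.png");t=cv2.cvtColor(cv2.resize(s[202:225,385:430],None,fx=8,fy=8,interpolation=cv2.INTER_CUBIC),cv2.COLOR_BGR2GRAY)
k=(t<100).astype(np.uint8)*255
c=max(cv2.findContours(k,0,1)[0],key=cv2.contourArea);se=cv2.fitEllipse(c);print("scene rim",se)
def ang(n,p,asp,mm=None):
    _,v=ray(n,p,mm)
    for tl in(.25,.3,.35,.4,.45,.5):
        nn=np.array([-np.sin(tl)*np.cos(.16),np.sin(tl)*np.sin(.16),np.cos(tl)]);print(n,tl,"pred aspect",round(float(-v@nn),3),"meas",round(asp,3))
ang("wrist",e[0],min(e[1])/max(e[1]),m);ang("scene",(406.8,209.7),min(se[1])/max(se[1]))
```

```text
black rim ((318.9308776855469, 90.16243743896484), (44.52647018432617, 46.83641052246094), 179.57440185546875)
lens (array([0.5554, 0.2313, 0.146 ]), [0.0019, 0.0003, 0.0017])
knob (array([0.5845, 0.2838, 0.0872]), [0.0009, 0.0009])
-0.12 along lean 0.022585964630663993 up 0.05872834785792723 tilt 0.36714622184116824 side -0.05555740000486913
-0.16 along lean 0.020346194832665313 up 0.05872834785792723 tilt 0.3335050737137927 side -0.05641615769821497
-0.2 along lean 0.018073875463224448 up 0.05872834785792723 tilt 0.2985551551000058 side -0.05718466157404878
fork [0.5813 0.2743 0.11  ] [0.567  0.1801 0.11  ] yaw -0.14988260440045434
scene rim ((175.15127563476562, 62.89487838745117), (48.04823303222656, 135.3701934814453), 99.66485595703125)
wrist 0.25 pred aspect 0.987 meas 0.951
wrist 0.3 pred aspect 0.978 meas 0.951
wrist 0.35 pred aspect 0.966 meas 0.951
wrist 0.4 pred aspect 0.952 meas 0.951
wrist 0.45 pred aspect 0.936 meas 0.951
wrist 0.5 pred aspect 0.917 meas 0.951
scene 0.25 pred aspect 0.325 meas 0.355
scene 0.3 pred aspect 0.278 meas 0.355
scene 0.35 pred aspect 0.23 meas 0.355
scene 0.4 pred aspect 0.182 meas 0.355
scene 0.45 pred aspect 0.133 meas 0.355
scene 0.5 pred aspect 0.084 meas 0.355
```

Run:
```python
from h import *
m=np.load("w3.npy",allow_pickle=True).item()
L=np.array([.5554,.2313,.146]);yaw=-.155
g=cv2.cvtColor(cv2.imread("pics/w3.png"),cv2.COLOR_BGR2GRAY)
k=(g<75).astype(np.uint8)*255; roi=np.zeros_like(k);cv2.circle(roi,(320,90),30,255,-1);k&=roi
c=max(cv2.findContours(k,0,1)[0],key=cv2.contourArea)[:,0].astype(float);cw=cv2.convexHull(c.astype(np.float32))[:,0]
res={"wrist":(cw,m)}
for n,(x,y,w,h),th in(("scene",(385,202,45,23),100),("side",(298,130,24,22),75)):
    s=cv2.imread(f"pics/{n}0.png")[y:y+h,x:x+w];t=cv2.cvtColor(cv2.resize(s,None,fx=8,fy=8,interpolation=cv2.INTER_CUBIC),cv2.COLOR_BGR2GRAY)
    c=max(cv2.findContours((t<th).astype(np.uint8)*255,0,1)[0],key=cv2.contourArea)
    res[n]=((cv2.convexHull(c)[:,0]+.5)/8-.5+[x,y],None)
for tl in(.25,.3,.35,.4,.45,.5):
    z=np.array([-np.sin(tl)*np.cos(yaw),-np.sin(tl)*np.sin(yaw),np.cos(tl)]);yy=np.array([-np.sin(yaw),np.cos(yaw),0]);xx=np.cross(yy,z);o=[]
    for n,(pts,mm) in res.items():
        q=[]
        for p in pts:
            cc,d=ray(n,p,mm);P=cc+d*((L-cc)@z)/(d@z)-L;q.append((P@xx,P@yy))
        q=np.array(q);o.append((n,(np.ptp(q,0)*1000).round(1).tolist(),((q.max(0)+q.min(0))*500).round(1).tolist()))
    print(tl,o)
```

```text
0.25 [('wrist', [46.4, 45.5], [-0.8, -1.7]), ('scene', [40.8, 47.7], [2.9, 0.6]), ('side', [30.1, 64.2], [-33.1, -18.9])]
0.3 [('wrist', [46.9, 45.5], [-0.9, -1.7]), ('scene', [47.6, 48.0], [3.3, 0.5]), ('side', [30.5, 65.9], [-33.5, -17.0])]
0.35 [('wrist', [47.5, 45.6], [-1.0, -1.7]), ('scene', [57.5, 48.5], [3.9, 0.4]), ('side', [31.0, 67.6], [-34.1, -15.1])]
0.4 [('wrist', [48.2, 45.6], [-1.1, -1.7]), ('scene', [72.7, 49.4], [4.7, 0.1]), ('side', [31.7, 69.4], [-34.7, -13.0])]
0.45 [('wrist', [49.0, 45.6], [-1.2, -1.7]), ('scene', [99.1, 51.2], [6.0, -0.3]), ('side', [32.4, 71.3], [-35.5, -10.9])]
0.5 [('wrist', [50.1, 45.7], [-1.4, -1.7]), ('scene', [156.5, 55.9], [7.7, -1.2]), ('side', [33.2, 73.3], [-36.4, -8.7])]
```

Tilt is about 0.31 and lens y yaw about -0.155. I'll tilt the tool +0.31 about its y, then move in along the line of sight.

{"method": "jog_arm", "body": {"motion": [[0, 0, 0, 0, 0.1, 0, -1], [0, 0, 0, 0, 0.11, 0, -1], [0, 0, 0, 0, 0.1, 0, -1], [0, 0, 0, 0, 0, 0, -1]]}}

```text
time_s: 11.75
ee_pos: [0.4585, 0.2442, 0.3117]
eef_rot: [3.14, -0.311, -0.154]
force: [-0.3, -0.1, -2.0]
grip_width: 0.052
grip_force: 25.0
```

{"method": "jog_arm", "body": {"motion": [[0.016, -0.0013, 0, 0, 0, 0, -1], [0.0154, -0.0013, 0, 0, 0, 0, -1], [0, 0, 0.02, 0, 0, 0, -1], [0, 0, 0.02, 0, 0, 0, -1], [0, 0, 0.02, 0, 0, 0, -1]]}}

```text
time_s: 12.25
ee_pos: [0.5082, 0.2386, 0.2634]
eef_rot: [3.14, -0.306, -0.157]
force: [0.4, 0.6, -2.0]
grip_width: 0.0518
grip_force: 25.0
```

{"method": "jog_arm", "body": {"motion": [[0, 0, 0.018, 0, 0, 0, -1], [0, 0, 0.015, 0, 0, 0, -1], [0, 0, 0, 0, 0, 0, -1], [0, 0, 0, 0, 0, 0, -1], [0, 0, 0, 0, 0, 0, -1]]}}

```text
time_s: 12.75
ee_pos: [0.518, 0.2374, 0.2343]
eef_rot: [-3.141, -0.31, -0.159]
force: [-0.4, -0.0, -0.7]
grip_width: 0.052
grip_force: 25.0
```

Run:
```python
from h import *
np.set_printoptions(precision=4,suppress=True)
o=ctrl.get_obs();R=Rn.from_euler("xyz",o["eef_rot"]).as_matrix()
print(o["ee_pos"],o["eef_rot"],o["time_s"],o["grip_width"],"\n",R, "heel",o["ee_pos"]+R@[.0105,0,.013])
s=ctrl.camera("scene")[:,:,::-1];d=ctrl.camera("side")[:,:,::-1];w=ctrl.camera("wrist")[:,:,::-1]
for n,i in(("scene",s),("side",d),("wrist",w)):cv2.imwrite(f"pics/{n}4.png",i)
def c(im,x,y,w=100,h=150): return cv2.resize(im[y:y+h,x:x+w],(400,600),interpolation=cv2.INTER_CUBIC)
cv2.imwrite("pics/crop4.png",np.hstack([c(s,355,120),c(d,255,50)]))
```

```text
[0.518  0.2374 0.2343] [-3.1412 -0.3101 -0.1588] 12.75 0.052030566844180226 
 [[ 0.9403 -0.158   0.3014]
 [-0.1506 -0.9874 -0.0478]
 [ 0.3052 -0.0004 -0.9523]] heel [0.5318 0.2352 0.2251]
```

View pics/crop4.png

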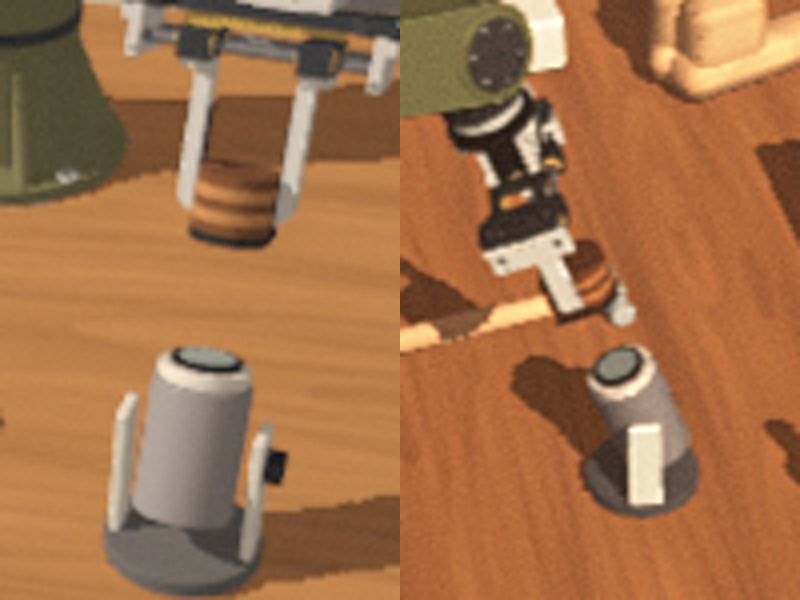

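The picture agrees: heel above the lens, tread facing it. One numeric check of the held tread before handing in.

Run:
```python
from h import *
np.set_printoptions(precision=1,suppress=True)
def pr(n,X):
    m=ctrl.camera_model(n);return cv2.projectPoints(np.array([X],float),np.array(m["rvec"]),np.array(m["tvec"]),np.array(m["intrinsics"]),None)[0].ravel()
for n,x,y in(("scene",355,120),("side",255,50)):
    for l,X in(("lens",(.5554,.2313,.146)),("heel",(.5318,.2352,.2251)),("ideal",(.5313,.235,.222)),("heel top",np.array([.5318,.2352,.2251])+.045*np.array([-.3014,.0478,.9523]))):
        print(n,l,(pr(n,X)-[x,y])*4+[400*(n=="side"),0])
```

```text
scene lens [204.3 358.7]
scene heel [223.9 238.5]
scene ideal [223.2 242.2]
scene heel top [234.9 171. ]
side lens [618.2 363.7]
side heel [588.7 297.3]
side ideal [588.3 300.3]
side heel top [571.  259.6]
```

```bash
python3 -c "
from station import ctrl
o=ctrl.get_obs();print(o['time_s'],o['grip_force'],abs(o['joint_vel']).max());print(ctrl.hand_in())"
```

```text
12.9 24.99238818883896 0.0035205867864323446
the job is handed in; nothing more can be done
None
```

I handed the job in at 12.9 s: the clamp is swung fully aside and the heel is held still, with its tread square to and centred on the lens, about 8 cm from the glass by my measurement. The hand-in gave no verdict.

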